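Turn the sampler carousel and load the tall tube into the reader

TASK

Turn the sampler's carousel, which has upright finger tabs round its rim to push it by, until the one tall tube has come round from under the clear cover and clicked into place squarely in the middle of the open front. Take it out there, stand it in the well of the tube reader on the bench and press it down past the spring grip, firmly but without ramming it, until it is fully home on the bottom of the well. Leave the short tubes in the carousel, do not disturb the other things on the bench, and let go at the end.

Things in the scene. Friction and masses are not known exactly. Their poses are not given: they have to be found in the camera images.
- sampler: fixed beige bench instrument, 400 mm deep, 385 mm wide, housing 70 mm high, a 130 mm wide tower at the middle of its rear. Origin on the bench under the carousel's axis; x runs from the front (robot side) to the tower, z up
- axis (a point): on the carousel's vertical axis, at the height of its flat deck, 122 mm above the bench. The carousel is a grey drum of radius 163 mm with six upright bores, 17.5 mm wide and 45 mm deep, every 60 degrees on a circle of radius 105 mm; a capped tube stands in each
- carousel (a joint): carousel angle, rad, 0 at the start, growing anticlockwise from above, endless both ways. A damped spring roller clicks it into rest every 60 degrees, with one bore exactly in front and a tab 30 degrees to each side. Breaking out of a click takes about 3 to 5 N at a tab; pushed beyond 30 degrees it runs on by itself into the next click in about a second
- tab (a point): centre of one of six like finger tabs, 13 mm above the deck; they stand on the deck near its rim, half-way between the bores. Each is 8 mm thick, 28 mm long along the radius (135 to 163 mm out), top 28 mm above the deck. This one turns with the carousel
- cover (a point): middle of the front edge of the fixed clear cover plate, 62 mm in front of the axis, on its top, 190 mm above the bench (underside 186). It roofs the whole drum from this edge back to the tower; only the front bore and the tabs within about 45 degrees of the front are in the open. Two 12 mm posts stand under this edge, 182 mm to each side
- pick (a point): middle of the open front: 105 mm in front of the axis, 127 mm above the bench, where the tall tube's centre lies when its bore has clicked into place at the front
- tall_tube_mid (a point): the tall tube, half-way up on its axis, z towards the cap. 100 mm tall overall, round-bottomed off-white plastic 16 mm thick; a grey screw cap 19 mm wide makes up its top 16 mm; 14 to 27 g. It starts in any bore but the front one, its bottom 77 mm above the bench and its top 55 mm above the deck, 9 mm under the cover; it may lean a little in its bore
- short_a_mid (a point): a short tube, half-way up on its axis: like the tall one but 75 mm tall (top 30 mm above the deck); one of five, stays in the carousel
- short_b_mid (a point): a short tube, half-way up on its axis: like the tall one but 75 mm tall (top 30 mm above the deck); one of five, stays in the carousel
- short_c_mid (a point): a short tube, half-way up on its axis: like the tall one but 75 mm tall (top 30 mm above the deck); one of five, stays in the carousel
- short_d_mid (a point): a short tube, half-way up on its axis: like the tall one but 75 mm tall (top 30 mm above the deck); one of five, stays in the carousel
- short_e_mid (a point): a short tube, half-way up on its axis: like the tall one but 75 mm tall (top 30 mm above the deck); one of five, stays in the carousel
- reader: the tube reader, a fixed beige box 165 mm deep (x), 115 mm wide (y), 75 mm high; origin under its centre, display and keys on the front (-x) half of its top, well in the rear half
- well (a point): centre of the reader's well at the rim of its dark funnel collar, 83 mm above the bench. The funnel narrows from 28 mm at the rim to 18.5 mm at 8 mm depth; the bore ends 66 mm below the rim. Two spring rollers grip in it: a tube let down rests on them, bottom 37 mm below the rim; pressing past takes about 12 N over some 6 mm, then it slides easily to the hard bottom (tall tube's centre 16 mm below the rim)
- tip_box: a small lidded box of pipette tips, 64 x 60 x 50 mm, loose; origin under its centre. A bystander.
- bottle: a white plastic bottle, 60 mm wide and 120 mm tall, loose; origin under its centre. A bystander.
- scanner: a hand-held barcode scanner lying on the bench, about 185 x 62 x 35 mm, loose; origin on the bench under its middle, head towards +x. A bystander.
Things that resemble listed ones, but are neither listed nor needed, are in the scene too. There is more than one size of the reader; the one meant has the size given above.

How it is judged (in metres and radians):
On the way, in this order (a step that is already met when the one before it is completed fails the run):
1. the tall tube, still standing in its bore, has been brought to the middle of the open front and the carousel has come to rest there (horizontal distance between tall_tube_mid and pick below 0.006 m and height (world z) of tall_tube_mid below 0.137 m and velocity of joint carousel between -0.08 and 0.08 rad/s), for 0.2 s.
2. the tall tube has been drawn up out of its bore at the open front (height (world z) of tall_tube_mid above 0.175 m and horizontal distance between tall_tube_mid and pick below 0.045 m), for 0.04 s.
At the end, for the whole second after the job is handed in: tall tube at rest in the well, upright within 0.08 rad, within 4 mm of its axis and of its bottom; all five short tubes still stand in the carousel (centre under 125 mm above the bench, tilt under 0.25 rad); tip box, bottle and scanner each within 30 mm of their start (z of tall_tube_mid in the frame of well below -0.012 m and horizontal distance between tall_tube_mid and well below 0.004 m and angle between tall_tube_mid's own z axis and vertical below 0.08 rad and linear speed of tall_tube below 0.02 m/s and height (world z) of each of short_a_mid, short_b_mid, short_c_mid, short_d_mid, short_e_mid below 0.125 m and angle between each of short_a_mid, short_b_mid, short_c_mid, short_d_mid, short_e_mid's own z axis and vertical below 0.25 rad and distance of each of tip_box, bottle, scanner from where it was at the start of the episode below 0.03 m); the robot touches nothing.
It fails at once if the tall tube is rammed into the reader (contact force between tall_tube and reader above 75 N).
It fails at once if a short tube is pulled out of the carousel or knocked over (height (world z) of any of short_a_mid, short_b_mid, short_c_mid, short_d_mid, short_e_mid above 0.15 m or angle between any of short_a_mid, short_b_mid, short_c_mid, short_d_mid, short_e_mid's own z axis and vertical above 0.4 rad).
It fails at once if the tip box, the bottle or the scanner is pushed away or knocked over (distance of any of tip_box, bottle, scanner from where it was at the start of the episode above 0.03 m or angle between any of tip_box, bottle, scanner's own z axis and vertical above 0.4 rad).
It also fails if it takes over 67 s, if anything falls off the work surface, if the arm or the gripper's body presses on something with over 40 N, if the wrist force passes 120 N, or if a joint passes its speed limit or range.

ROBOT

A 6-joint arm with a two-finger parallel gripper is mounted at the origin on the work surface. World frame = base frame: x ahead of the robot, y to its left, z up, the work surface at z = 0. Lengths are in mm, angles in rad, forces in N, time in s.
With the tool pointing down it reaches from about 325 to 1000 mm from the base axis. Payload 5.1 kg.
Tool frame: the origin (TCP) lies at the very end of the fingers, on their centre line; the grasp point (between the pads) lies 19 mm behind it; z points along the fingers, y is the direction in which the jaws open and shut (so a half turn about z gives the same grasp; the last joint's range is limited). The gripper opens to 85 mm and grips with 20 to 120 N. Pads are 22 mm wide; open, the fingers measure 114 mm over their backs; the gripper's body (76 mm by 85 mm) begins 54 mm behind the grasp point. The pads swing forward as they close: fully open they stand 13 mm farther back than shut.
Start: joints at [-1.262, 0.124, 1.65, -0, 1.367, -0.083], TCP at [248.172, -600.746, 231.322] pointing down, gripper open.
Joint ranges: [-2.61, 2.61], [-1.02, 2.33], [0.03, 2.71], [-1.35, 4.49], [0.32, 2.68], [-2.91, 2.91]. Speed limits (rad/s): [2.57, 2.57, 3.14, 3.14, 3.14, 3.14].

INTERFACE

Orientations are given as a unit quaternion [w, x, y, z].
In Python, from station import r gives the robot as it stands. Calls block until the motion is done:
- r.movep(position, orientation): joint-space move of the TCP to a pose.
- r.servo_line(position, velocity=150, rot=None, guard=None): straight line of the TCP; rot=None keeps the orientation; velocity is the mean speed in mm/s. With guard (N) it stops when the force on the tool has changed by that much, and returns True; else False.
- r.movej(angles): joint-space move.
- r.open_gripper() and r.clamp(strength=None): open the fingers fully, or close them until they stop; strength is the grip in N (None keeps the last).
- r.dwell(seconds).
- r.solve_ik(position, orientation): joint angles nearest the present ones, or None.
- r.snapshot(name): name is "scene" or "top"; returns the picture (400x640x3 uint8, red, green, blue); there is no depth.
- r.camera_model(name): a dict with "mtx" (3x3 intrinsics, pixels), "distortion" ([k1, k2, p1, p2, k3] as OpenCV has them; the pictures are not rectified), "view" (4x4, takes a point from world to camera coordinates). Camera axes: x right, y down, z forward; pixel columns grow to the right and rows downward; lengths in mm; the calibration is good to about 2 mm. A picture is of the moment at which its call begins. camera_model takes no time and is no camera call.
A pose or a line that the arm cannot do raises r.Unreachable and nothing moves.
- r.hand_in(): hands the job in, once; it reports no verdict.
Readings, each from a call of its own:
- r.get_time_s(): time.
- r.get_qpos(): joint angles.
- r.get_dq(): joint speeds.
- r.get_tau(): joint torques, N m.
- r.get_tcp_pos(): TCP position.
- r.get_tool_rot(): TCP orientation.
- r.get_ft_force(): force on the tool from outside, world axes, zero at the start.
- r.get_wrist_torque(): the same for the moment, N m.
- r.get_grip_width(): opening from 0.0 (shut) to 1.0 (fully open).
Only numpy, scipy, OpenCV 4.12 (cv2) and the standard library are available. Lean on these libraries where they do the work, as an engineer would, in place of code of your own. Each camera call takes 0.05 s, during which the arm holds its last target.

## Working session

There is one attempt and no reset: what is moved stays moved. The work goes in short steps, each a Python script; the robot and the scene stay as the last script left them, time stands still between calls to the robot, and variables do not carry over. Pictures are saved under pics/ and viewed, and the job is handed in when it is done.

```bash
mkdir -p pics; ls
python3 - <<'E'
from station import r
import cv2
for n in("scene","top"):
    im=r.snapshot(n); cv2.imwrite(f"pics/{n}0.png",im[:,:,::-1])
    m=r.camera_model(n); print(n,m)
print(r.get_time_s(),r.get_tool_rot(),r.get_tcp_pos())
E
```

```text
pics
scene {'mtx': array([[377.87122428,   0.        , 322.68271883],
       [  0.        , 377.87122428, 195.49053531],
       [  0.        ,   0.        ,   1.        ]]), 'distortion': array([-0.00998849,  0.        ,  0.        ,  0.        ,  0.        ]), 'view': array([[ 4.30151837e-01,  9.02581701e-01, -1.77671221e-02,
        -1.77501618e+02],
       [ 6.82307956e-01, -3.37934990e-01, -6.48271390e-01,
        -2.56124651e+02],
       [-5.91122026e-01,  2.66732481e-01, -7.61202032e-01,
         1.40674796e+03],
       [ 0.00000000e+00,  0.00000000e+00,  0.00000000e+00,
         1.00000000e+00]])}
top {'mtx': array([[388.41847522,   0.        , 322.00869579],
       [  0.        , 388.41847522, 196.61563832],
       [  0.        ,   0.        ,   1.        ]]), 'distortion': array([0.0096733, 0.       , 0.       , 0.       , 0.       ]), 'view': array([[-6.72134808e-03, -9.99636978e-01,  2.60909231e-02,
        -6.18017105e+01],
       [-9.93671827e-01,  3.75121813e-03, -1.12259649e-01,
         4.87334847e+02],
       [ 1.12121023e-01, -2.66803514e-02, -9.93336315e-01,
         1.34144057e+03],
       [ 0.00000000e+00,  0.00000000e+00,  0.00000000e+00,
         1.00000000e+00]])}
0.1 [-9.49080894e-04  9.80869190e-01  1.94665659e-01 -1.08977712e-04] [ 248.0133666  -600.20438682  230.16211149]
```

View pics/scene0.png

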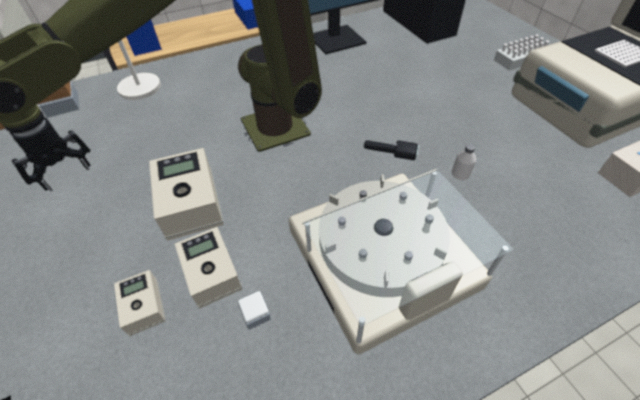

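View pics/top0.png

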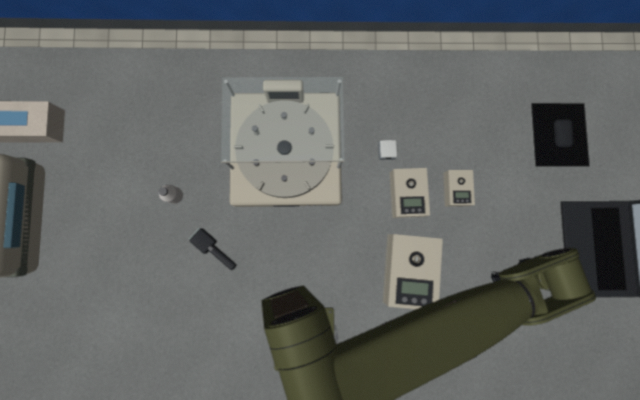

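The scene view shows the carousel at about (384,228) and three readers. The top view shows the drum hub at (284,148) and readers at (411,192), (460,188) and (414,271). Next I'll enlarge the crops.

```bash
cat > h.py <<'E'
from station import r
import numpy as np, cv2
def ray(n,uv):
    m=r.camera_model(n); V=m['view']
    p=cv2.undistortPoints(np.array([[uv]],float),m['mtx'],m['distortion'])[0,0]
    R=V[:3,:3]; c=-R.T@V[:3,3]; d=R.T@np.array([p[0],p[1],1.]); return c,d/np.linalg.norm(d)
def onz(n,uv,z):
    c,d=ray(n,uv); return c+d*(z-c[2])/d[2]
def proj(n,P):
    m=r.camera_model(n); V=m['view']
    q=cv2.projectPoints(np.array(P,float).reshape(-1,3),cv2.Rodrigues(V[:3,:3])[0],V[:3,3],m['mtx'],m['distortion'])[0]
    return q[:,0]
def tri(a,b):
    (c1,d1),(c2,d2)=ray("top",a),ray("scene",b)
    A=np.stack([d1,-d2],1); t=np.linalg.lstsq(A,c2-c1,rcond=None)[0]
    p,q=c1+t[0]*d1,c2+t[1]*d2; return (p+q)/2,np.linalg.norm(p-q)
def snap(n,f):
    im=np.ascontiguousarray(r.snapshot(n)[:,:,::-1]); cv2.imwrite(f"pics/{f}.png",im); return im
def crop(im,x0,y0,x1,y1,s,f):
    cv2.imwrite(f"pics/{f}.png",cv2.resize(im[y0:y1,x0:x1],None,fx=s,fy=s,interpolation=cv2.INTER_CUBIC))
E
python3 - <<'E'
from h import *
t=cv2.imread("pics/top0.png");s=cv2.imread("pics/scene0.png")
crop(t,215,70,350,215,4,"t_car");crop(t,375,130,485,315,3,"t_rd")
crop(s,285,160,515,355,3.4,"s_car");crop(s,110,140,275,340,3,"s_rd")
E
```

```text
(no output)
```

View pics/t_car.png

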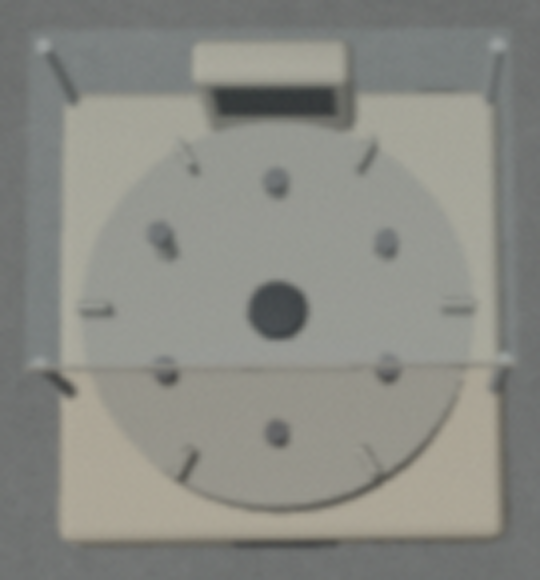

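View pics/s_car.png

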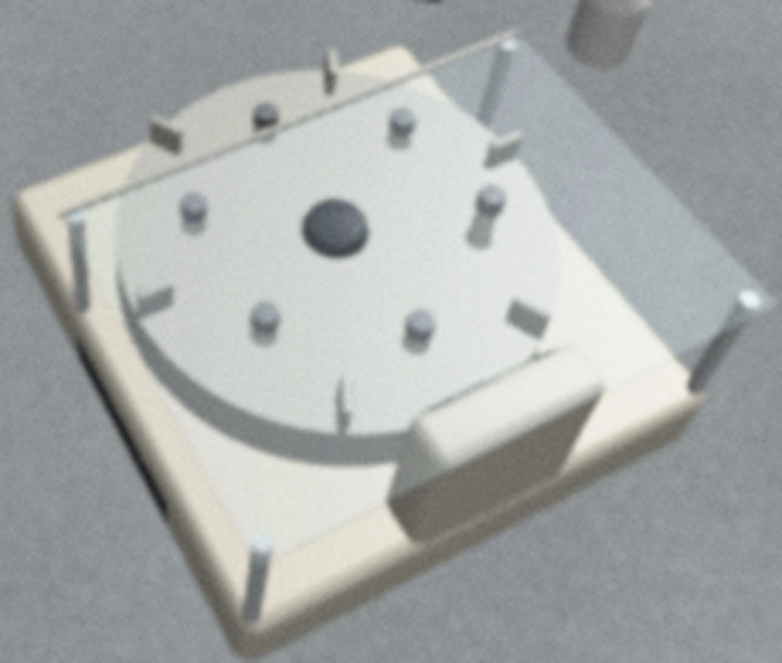

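View pics/t_rd.png

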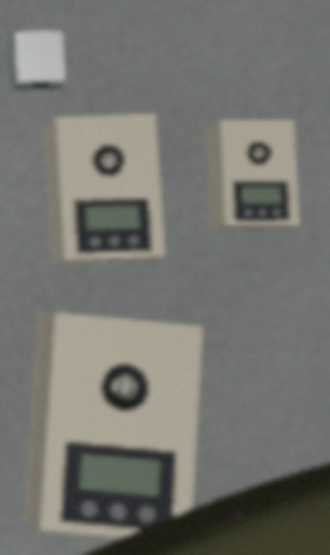

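View pics/s_rd.png

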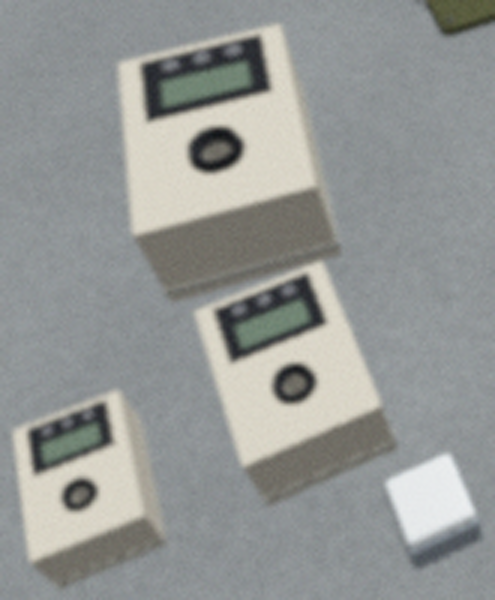

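The tall tube sits in the rear-left bore: top pixel about (254,129), scene pixel about (429,219). Seen from above, it needs two anticlockwise clicks, so I'll push the front-left tab towards −y twice. First I'll measure.

Run:
```python
from h import *
np.set_printoptions(precision=1,suppress=True)
T=lambda x,y,s,o:((x+.5)/s-.5+o[0],(y+.5)/s-.5+o[1])
tt=[(277,434),(166,371),(159,235),(276,183),(387,242),(388,370)]
ss=[(265,113),(402,120),(490,200),(420,323),(265,317),(193,207)]
C=[]
for a,b in zip(tt,ss):
    p,e=tri(T(*a,4,(215,70)),T(*b,3.4,(285,160))); print("cap",p,e);C.append(p)
C=np.array(C); print("centre",C.mean(0), "r",np.linalg.norm((C-C.mean(0))[:,:2],axis=1))
for k in range(3):
  d=C[k+3]-C[k]; print(np.degrees(np.arctan2(d[1],d[0])), np.linalg.norm(d))
# cover corners: fl fr br bl
for a,b in zip([(38,363),(506,358),(499,45),(43,45)],[(510,45),(77,215),(262,545),(750,298)]):
    print("post",*tri(T(*a,4,(215,70)),T(*b,3.4,(285,160))))
# hub
print("hub",*tri(T(278,310,4,(215,70)),T(336,228,3.4,(285,160))))
# readers by mask in top and scene
for nm,im,n in(("top","top0","top"),("scene","scene0","scene")):
    im=cv2.imread(f"pics/{im}.png"); hsv=cv2.cvtColor(im,cv2.COLOR_BGR2HSV)
    for q in [(411,192),(460,188),(414,271)] if n=="top" else [(208,267),(137,304),(182,188)]:
        sub=im[q[1]-14:q[1]+1+8,q[0]-12:q[0]+13] if 0 else im
    c=None
tr=[(109,160),(259,153),(125,387)]; sr=[(294,383),(79,494),(215,149)]
for a,b in zip(tr,sr): print("well",*tri(T(*a,3,(375,130)),T(*b,3,(110,140))))
# top corners sizes on assumed z 75
for nm,cs in {"mid":[(55,116),(155,114),(164,256),(65,262)],"small":[(221,121),(294,120),(299,224),(224,226)],"big":[(54,313),(203,326)]}.items():
    P=np.array([onz("top",T(*c,3,(375,130)),75) for c in cs]); print(nm,P[:,:2].tolist(),np.linalg.norm(np.diff(P,axis=0),axis=1))
for nm,cs in {"mid":[(195,312),(322,262),(382,408),(244,466)],"big":[(119,63),(282,26),(318,187),(135,235)],"small":[(12,430),(120,391),(146,519),(31,560)]}.items():
    P=np.array([onz("scene",T(*c,3,(110,140)),75) for c in cs]); print(nm,"scene",P[:,:2].tolist(),np.linalg.norm(np.diff(P,axis=0),axis=1))
```

```text
cap [534.3  61.6 145.8] 0.1268315198932743
cap [586.6 152.2 145.1] 1.3015171118468483
cap [692.3 154.6 167.6] 1.5457638245021172
cap [744.1  63.8 143.4] 0.8218558123823287
cap [693.9 -28.  143.8] 0.4989458168837724
cap [587.5 -28.4 141.6] 0.4960221195988621
centre [639.8  62.6 147.9] r [105.5 104.1 105.9 104.4 105.6 105. ]
0.6163460824515591 209.87378851105188
-59.21104399398505 209.7144823481905
-119.80039140309965 212.4573807603815
post [584.9 245.9 183.5] 0.11810528102964696
post [ 587.9 -120.5  187.6] 1.370429088001105
post [ 846.1 -118.8  183.3] 0.21045808930348042
post [842.3 246.1 186.8] 0.9791042002169182
hub [641.3  62.6 126.4] 0.03440283680233006
well [ 527.3 -369.3   77.1] 0.8278939311298584
well [ 537.9 -550.6   58. ] 1.5997727897507747
well [ 272.  -370.5  111.2] 2.1834343452583838
mid [[578.9620248170489, -308.68520446295446], [581.0501033511296, -424.4587857753618], [417.2737110806405, -428.6857010310576], [411.00949797689873, -315.4859881033575]] [115.8 163.8 113.4]
small [[572.6931407094191, -500.6825896157881], [573.6577308565973, -585.55459262719], [453.1336636771697, -585.2254962917872], [451.2018692758668, -498.8574098324279]] [ 84.9 120.5  86.4]
big [[353.54473790760335, -301.3780345870863], [337.9469160667875, -469.9600098923413]] [169.3]
mid scene [[418.2569005793961, -430.5258978825901], [414.919705142205, -315.9725742053203], [580.2884281603965, -310.71290226315466], [581.6390896291706, -424.3705855038468]] [114.6 165.5 113.7]
big scene [[66.72338760450725, -441.1319593965262], [87.67224961879197, -271.7367668206162], [327.20843822258655, -296.0943638305995], [308.1623921461976, -463.94772539817615]] [170.7 240.8 168.9]
small scene [[467.4412723129235, -588.3001879068165], [469.4541259434292, -502.6627490518157], [592.2957069401771, -502.4179486723332], [587.243386480351, -586.5960011644005]] [ 85.7 122.8  84.3]
```

The measurements agree with the given sizes: circle radius about 105 mm, 115×164 mm for the middle reader, and cap heights as expected. The target reader is the middle one, with its well near (527,−369). The axis is at about (640,62.6) and the sampler yaw about 0. Now the first push.

```bash
cat >> h.py <<'E'
A=np.array([640.3,62.6]); Q=[0,1,0,0]
def pol(deg,z,rad=149):
    a=np.radians(deg); return [A[0]+rad*np.cos(a),A[1]+rad*np.sin(a),z]
def push():
    r.servo_line(pol(138,132),100)
    for d in (143,148,153,158,163,168,173,178): r.servo_line(pol(d,132),80)
    print("f",r.get_ft_force(),r.get_time_s())
E
python3 - <<'E'
from h import *
r.clamp(40)
r.movep([350,-500,300],Q); r.movep(pol(138,230),Q)
print(r.get_time_s(),r.get_tcp_pos())
r.servo_line(pol(138,175),150)
push()
r.dwell(1.0)
im=snap("top","top1"); crop(im,215,70,350,215,4,"t1")
im=snap("scene","sc1"); crop(im,285,160,515,355,3.4,"s1")
print(r.get_time_s())
E
```

```text
4.0 [529.93860894 161.56460081 230.14760403]
f [-0.2090168  -0.13381679 -0.5670635 ] 7.5667
8.6667
```

View pics/s1.png

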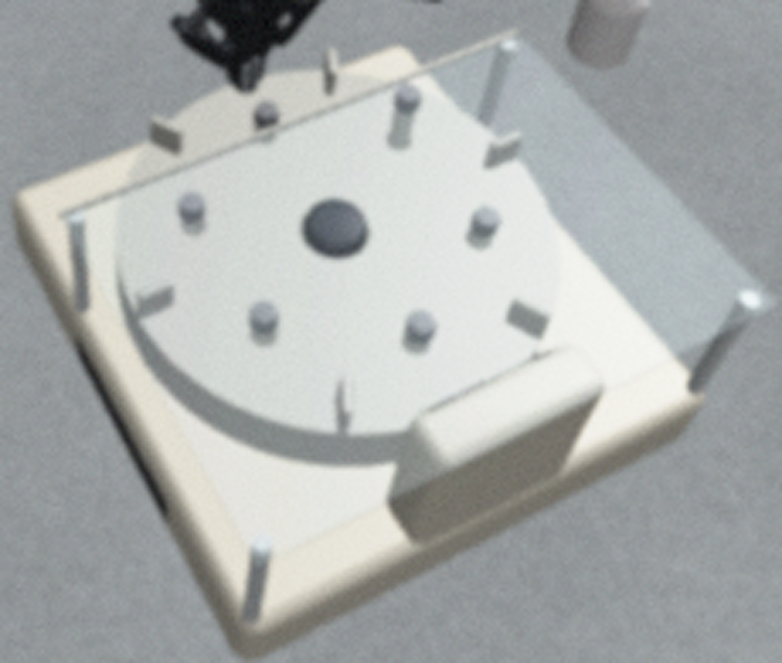

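View pics/t1.png

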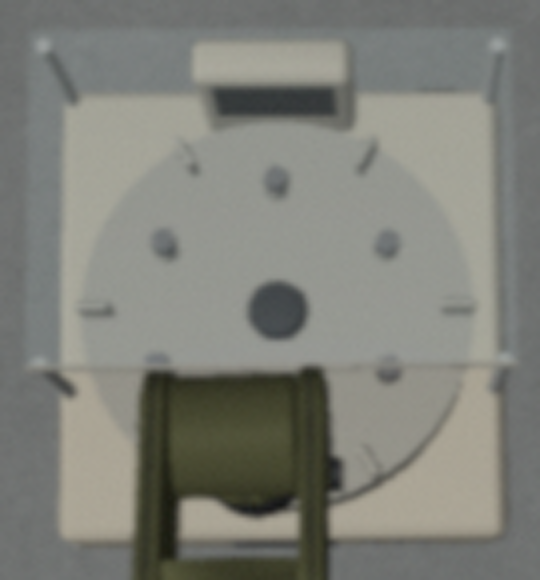

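One click is done: the tall tube is now in the left-front bore at scene crop (405,100). Second push next, then I'll lift clear and look.

Run:
```python
from h import *
c=np.array(r.get_tcp_pos())
r.servo_line([c[0],c[1],178],150)
r.servo_line(pol(138,178),150)
push()
r.dwell(1.2)
c=np.array(r.get_tcp_pos())
r.servo_line([c[0]-20,c[1],200],150)
r.servo_line([430,170,280],250)
im=snap("top","top2"); crop(im,215,70,350,215,4,"t2"); crop(im,375,130,485,315,3,"tr2")
im=snap("scene","sc2"); crop(im,285,160,515,355,3.4,"s2")
print(r.get_time_s())
```

```text
f [-0.77283274 -0.08751612 -0.06953194] 13.0333
15.65
```

View pics/s2.png

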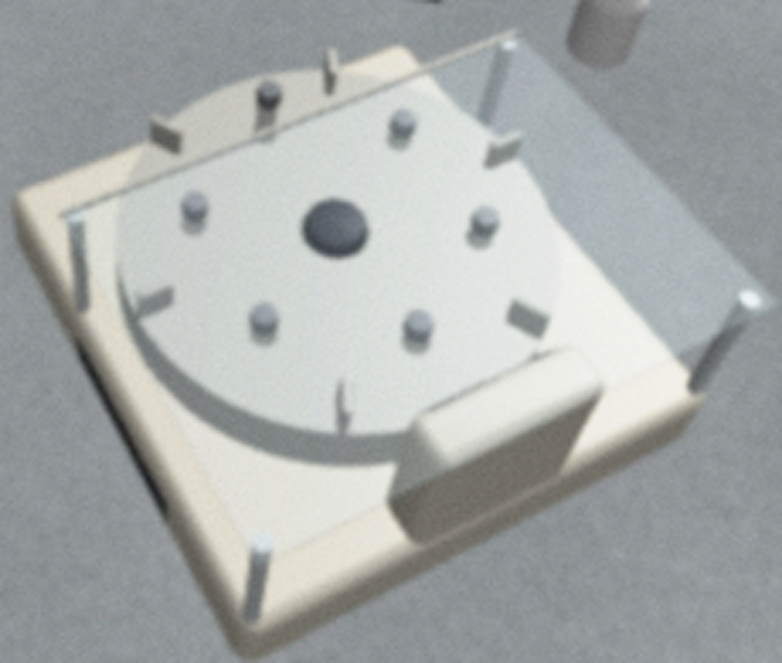

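View pics/t2.png

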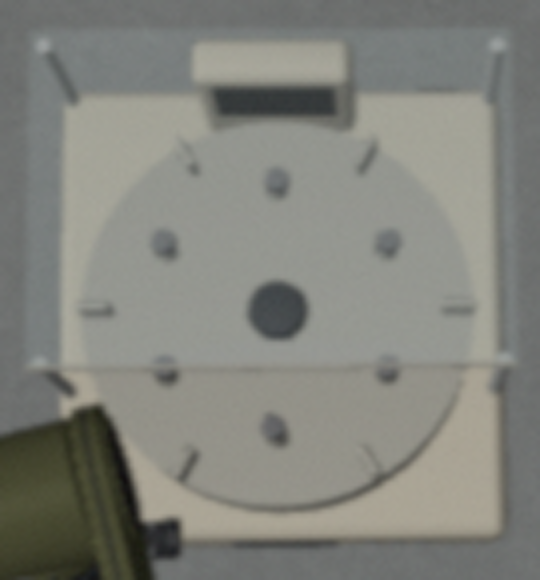

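The tall tube now stands at the front: scene crop (268,95), top crop (274,428). I'll measure its cap and refine the well with dark-ring masks.

Run:
```python
from h import *
np.set_printoptions(precision=1,suppress=True)
T=lambda x,y,s,o:((x+.5)/s-.5+o[0],(y+.5)/s-.5+o[1])
t=cv2.imread("pics/top2.png");s=cv2.imread("pics/scene0.png");s2=cv2.imread("pics/sc2.png")
def blob(im,c,h,k=5):
    w=cv2.cvtColor(im[c[1]-h:c[1]+h+1,c[0]-h:c[0]+h+1],cv2.COLOR_BGR2GRAY)
    w=cv2.resize(w,None,fx=k,fy=k,interpolation=cv2.INTER_CUBIC)
    th,_=cv2.threshold(w,0,255,cv2.THRESH_OTSU)
    cs,_=cv2.findContours((w<th).astype(np.uint8),cv2.RETR_EXTERNAL,cv2.CHAIN_APPROX_NONE)
    m=max(cs,key=cv2.contourArea); e=cv2.fitEllipse(m); 
    return T(*e[0],k,(c[0]-h,c[1]-h)),np.array(e[1])/k
for nm,im,c,h in(("top",t,(411,183),8),("scene",s,(208,267),9)):
    p,ax=blob(im,c,h); print("well",nm,p,ax,onz(nm,p,83))
    if nm=="top":pt=p
    else: print(tri(pt,p))
a=blob(t,(283,177),6);b=blob(s2,(363,188),6); print("cap",a,b,tri(a[0],b[0]))
print("cap hand",tri(T(274,428,4,(215,70)),T(268,95,3.4,(285,160))))
print(r.get_tcp_pos())
print("expected pick px", proj("top",[535.3,61.8,172]),proj("scene",[535.3,61.8,172]))
```

```text
well top (410.7350158691406, 183.0105827331543) [10.3 10.3] [ 526.5 -366.5   83. ]
well scene (207.51676712036132, 267.40921249389646) [12.9 14.6] [ 531.2 -369.6   83. ]
(array([ 527.2, -369.2,   76.6]), np.float64(2.0587711388657204))
cap ((283.4822769165039, 177.25846786499022), array([6. , 8.9])) ((363.27091827392576, 189.35391235351562), array([ 7.3, 10.9])) (array([534.9,  62. , 160.2]), np.float64(0.3180124612166026))
cap hand (array([535.5,  62.2, 167.7]), np.float64(0.5547823782248651))
[429.6 169.  277.9]
expected pick px [[283.2 176.5]] [[363.5 186.5]]
```

The cap is at (535.2,62), which matches the expected pick point. For the well, the two views differ by about 4 mm, but the reader's centre line gives about (528.5,−368.8), well within the funnel. Next I'll grip the cap and lift.

Run:
```python
from h import *
r.open_gripper()
r.movep([535.3,62,250],Q)
print("g",r.servo_line([535.3,62,150],120,guard=15),r.get_ft_force())
r.clamp(50); print("w",r.get_grip_width(),r.get_tcp_pos())
print("f",r.get_ft_force())
r.servo_line([535.3,62,205],60); 
r.servo_line([535.3,62,275],120)
print("f",r.get_ft_force(),r.get_grip_width(),r.get_time_s())
snap("scene","sc3"); im=snap("scene","sc3"); crop(im,285,80,465,260,3.3,"s3")
```

```text
g False [0.03410668 0.30786102 0.16103256]
w 0.196236839382012 [535.46000218  61.90209999 150.24478953]
f [ 0.93025346 -0.31909652  1.78861848]
f [-0.60678874  0.65966056 -0.42208469] 0.20089732272028513 20.5167
```

View pics/s3.png

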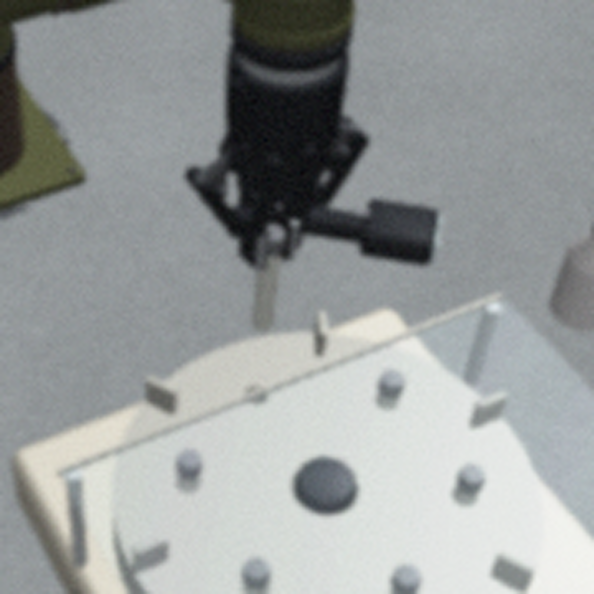

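The tube is held upright, with its bore empty below it (scene crop (257,393)). Now I'll carry it over the well and check the alignment.

Run:
```python
from h import *
W=[528.5,-368.8]
r.servo_line([500,-150,275],350)
r.servo_line([*W,275],350)
r.servo_line([*W,170],150)
im=snap("scene","sc4"); crop(im,150,160,290,320,4,"s4")
im=snap("top","top4"); crop(im,350,120,480,240,5,"t4")
print(r.get_time_s(),r.get_tcp_pos(),proj("scene",[[*W,83],[*W,97]]))
```

```text
23.1167 [ 529.34149598 -369.31365064  172.00845419] [[207.57471369 266.41279925]
 [206.14206782 263.51845374]]
```

View pics/s4.png

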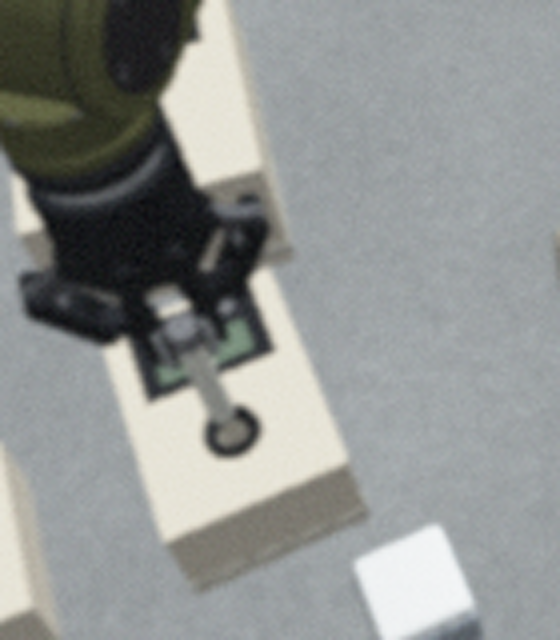

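View pics/t4.png

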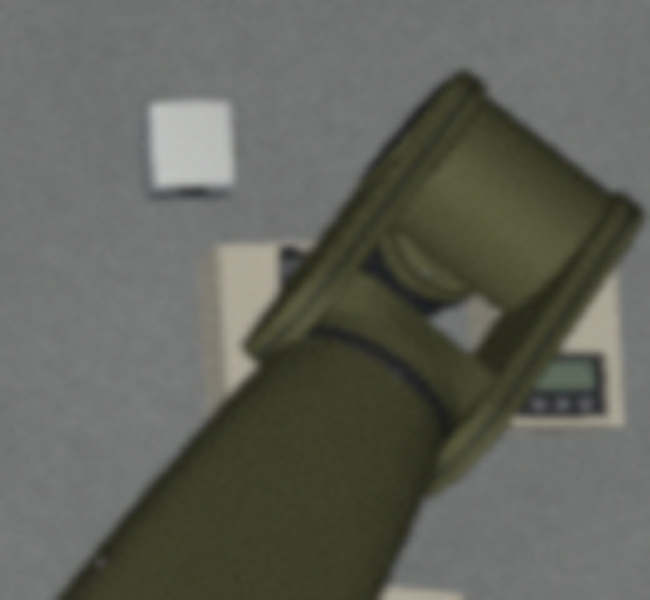

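The scene view shows the tube tip over the funnel at crop (232,432). Lowering with a guard; I expect it to rest on the rollers at TCP z of about 119.

Run:
```python
from h import *
np.set_printoptions(precision=2,suppress=True)
W=[528.5,-368.8]
for z in (155,145,135,125,116):
    g=r.servo_line([*W,z],50,guard=7); print(z,g,np.array(r.get_tcp_pos()),np.array(r.get_ft_force()),r.get_time_s())
    if g: break
```

```text
155 False [ 528.17 -368.55  154.17] [ 1.37  0.16 -0.56] 23.5667
145 False [ 528.18 -368.57  144.24] [-0.33  0.39 -0.13] 23.9167
135 False [ 528.15 -368.56  134.21] [-0.42  0.02  0.02] 24.2667
125 False [ 528.19 -368.56  124.21] [-0.57  0.22 -0.15] 24.6167
116 True [ 528.6  -369.21  117.12] [-1.21  0.36  3.26] 24.8583
```

It slid in with no side load and met the rollers at 117–118, as expected. Now pressing past the grip.

Run:
```python
from h import *
np.set_printoptions(precision=2,suppress=True)
W=[528.5,-368.8]
for z in (112,107,102,97,93,91,89.5):
    g=r.servo_line([*W,z],25,guard=28); print(z,g,np.array(r.get_tcp_pos()),np.array(r.get_ft_force()),r.get_grip_width(),r.get_time_s())
    if g: break
im=snap("scene","sc5"); crop(im,150,160,290,320,4,"s5")
```

```text
112 False [ 529.06 -369.42  113.39] [-1.79 -0.46  5.75] 0.20451126072348888 25.2083
107 False [ 528.15 -368.66  106.19] [-1.89 -0.71  0.27] 0.2068352864066323 25.5583
102 False [ 528.1  -368.61  101.08] [-0.03 -0.53 -0.9 ] 0.20304932172451495 25.9083
97 False [ 528.19 -368.66   96.42] [-0.71 -1.51 -0.3 ] 0.19899539102086491 26.2583
93 False [ 528.24 -368.67   92.45] [-1.37 -0.62 -0.25] 0.19882040536375992 26.5667
91 False [ 528.26 -368.82   90.69] [-2.7  -0.56  0.06] 0.20385474032094733 26.8167
89.5 False [ 528.55 -369.01   90.02] [-4.74 -0.02  4.11] 0.20077190925245145 27.0667
```

View pics/s5.png

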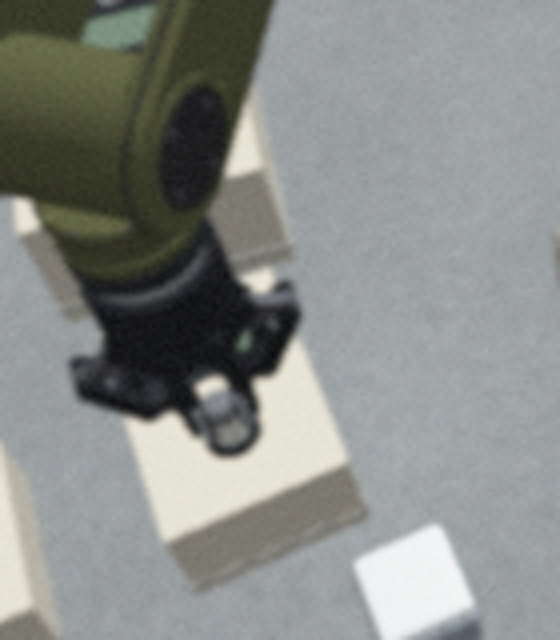

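Force starts to rise at TCP 90, which is where the bottom should be. I'll release, then press lightly on the cap with closed fingers to verify the height (expected about 117).

Run:
```python
from h import *
np.set_printoptions(precision=2,suppress=True)
W=[528.5,-368.8]
r.open_gripper(); r.servo_line([*W,170],100); r.clamp(40)
r.servo_line([*W,125],80)
g=r.servo_line([*W,114],20,guard=18); print(g,np.array(r.get_tcp_pos()),np.array(r.get_ft_force()))
r.servo_line([*W,200],120)
r.open_gripper()
r.servo_line([420,-100,300],300)
im=snap("scene","sc6"); crop(im,110,140,275,340,3,"s6"); 
im=snap("top","top6"); crop(im,375,130,485,315,3,"t6")
print(r.get_time_s())
```

```text
False [ 529.11 -369.64  116.59] [-2.5   0.78 10.34]
33.8417
```

View pics/s6.png

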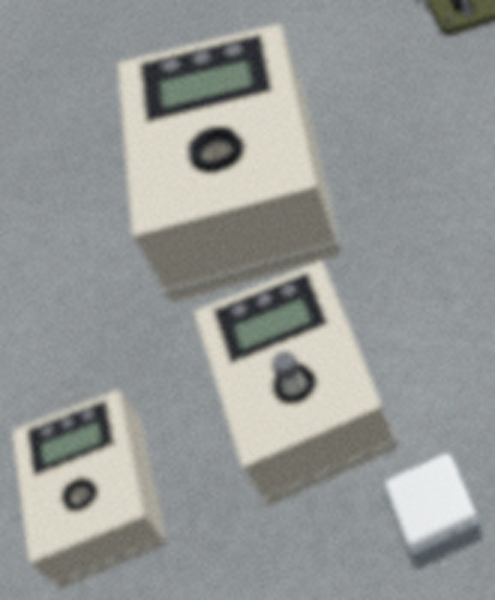

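View pics/sc6.png

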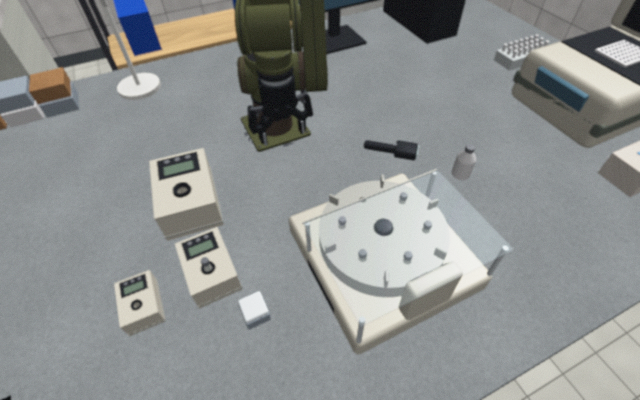

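View pics/top6.png

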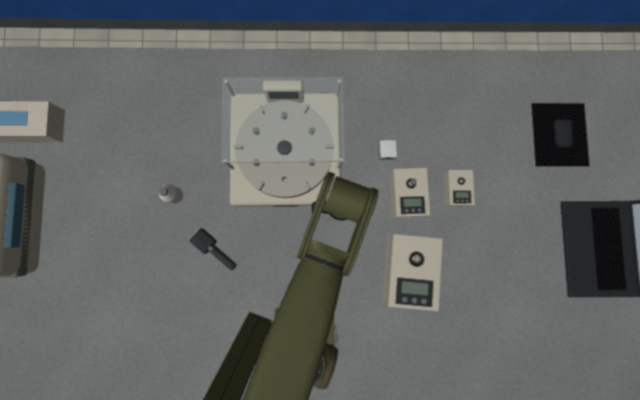

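The tube is home: the cap top resisted at 116.6 mm (117 expected), its cap at scene crop (285,365) stands over the well, and the bystanders are where they started. Handing in.

Run:
```python
from h import *
print(r.get_dq(),r.get_ft_force()); r.hand_in(); print(r.get_time_s())
```

```text
[-0.00054412  0.00354909 -0.00013069  0.00112152  0.00102962  0.00031814] [ 0.27569067  0.11984418 -0.14594441]
the job is handed in; nothing more can be done
the job is handed in; nothing more can be done
```

The tall tube is standing in the reader's well, pressed fully home, and the job was handed in at about 34 s. No verdict is reported, so this rests on my own checks.

I pushed the carousel two clicks anticlockwise by its front-left tab, which brought the tall tube to the middle of the open front. I gripped it by the cap, drew it straight up and carried it to the middle-sized reader (measured 115 × 164 mm). There I lowered it onto the spring rollers, pressed it past them and let go.

**Last checks:**
- **Depth:** pressing lightly on the cap with closed fingers met about 10 N at 116.6 mm, against 117 mm for a tube on the bottom.
- **Force:** the readings I took while pressing stayed under 11 N, and the 28 N force guard never tripped.
- **Pictures:** the tube looks upright in the well. All five short tubes are in the carousel, and the tip box, bottle and scanner look unmoved. I judged these by eye, without measuring.
- **Robot:** the gripper is open and clear of everything, with almost no force on the tool.

**One disagreement:** the two cameras put the well about 4 mm apart. I used the reader's centre line between them, and the tube went in with almost no sideways force.

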